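# Nest the framer's clamping angles on their rack and shut the keeper

## Task

Put the framing angles away on their wooden rack, where the short dark steel one already sits: nest the brass angle over the steel one, then the long aluminium angle over the brass one, each fully down with its legs flat on the one below and centred so that it sticks out a little, evenly, at both ends. Then swing the rack's keeper arm by its red knob fully across the top of the nest and let go. Leave everything else on the desk where it is.

Things in the scene. Friction and masses are not known exactly. Their poses are not given: they have to be found in the camera images.
- steel_angle_mid (a point): Dark steel angle piece, 40 mm long, loose, already on the rack's saddle. L section: two square-set legs 40 x 6 mm. Lies ridge up like a roof on its leg edges, 33 mm high, 57 mm wide. Point: mid-length, half-way up (16 mm over the leg edges). y along the ridge, z up, x across. Here its point is 8 mm below the saddle's ridge.
- brass_angle_mid (a point): Brass angle piece, 50 mm long, 190 g, loose on the desk. L section: two square-set legs 40 x 6 mm. Lies ridge up like a roof on its leg edges, 33 mm high, 57 mm wide. Point: mid-length, half-way up (16 mm over the leg edges). y along the ridge, z up, x across. Ends cut square: pinch it across the ends from above. Nested, its point is 8.5 mm above the steel one's.
- alu_angle_mid (a point): Aluminium angle piece, 60 mm long, 75 g, loose on the desk. L section: two square-set legs 40 x 6 mm. Lies ridge up like a roof on its leg edges, 33 mm high, 57 mm wide. Point: mid-length, half-way up (16 mm over the leg edges). y along the ridge, z up, x across. Ends cut square: pinch it across the ends from above. Nested, its point is 8.5 mm above the brass one's.
- saddle_ridge (a point): Middle of the ridge of the rack's roof-shaped wooden saddle, 58 mm above the desk; ridge 30 mm long. Axes: y along the ridge, x across it towards the keeper's post (85 mm away, 16 mm thick), z up. The rack is fixed: a pale board, 170 x 110 x 12 mm, carries saddle and post. Under the legs of the nest 20 mm are free above the board.
- keeper (a joint): Keeper: flat steel arm turning level on the post. 0 = shut, across the top of the nest, pointing to the rack's -x (a stop); grows to 2.4 as it opens, anticlockwise from above (1.57: pointing to the rack's -y). Stays where it is left; under 1 N at the knob moves it. Arm from 88 to 96 mm above the desk; ridge of the full nest at 84 mm.
- keeper_knob (a point): Centre of the keeper's upright red knob, a round pin 14 mm thick and 36 mm tall standing on the arm (its foot 18 mm below this point), 85 mm from the pivot. Shut, it stands straight above the saddle's ridge.
- keeper_pivot (a point): The keeper's vertical axis of turning, at the same height as the knob's centre.
- ink_jar: Bystander: amber ink jar with a black cap, 44 mm across, 55 mm tall; origin under its centre
- mug: Bystander: blue mug, 76 mm across, 90 mm tall; origin under its centre
- tape_roll: Bystander: yellow roll, 60 mm across, 25 mm tall, lying flat; origin under its centre
- screwdriver: Bystander: screwdriver with an orange handle, 170 mm long, lying on the desk
Things that resemble listed ones, but are neither listed nor needed, are in the scene too. There is more than one size of the part that bears brass_angle_mid; the job needs the smaller. There is more than one size of the part that bears alu_angle_mid; the job needs the smaller.

How it is judged:
On the way, in this order (a step that is already met when the one before it is completed fails the run):
1. the brass angle is nested over the steel one (x of steel_angle_mid in the frame of saddle_ridge between -0.003 and 0.003 m and y of steel_angle_mid in the frame of saddle_ridge between -0.01 and 0.01 m and z of steel_angle_mid in the frame of saddle_ridge between -0.0098 and -0.0058 m and angle between the y axis of steel_angle_mid and the y axis of saddle_ridge, either way round below 0.07 rad and angle between the z axis of steel_angle_mid and the z axis of saddle_ridge, either way round below 0.1 rad and x of brass_angle_mid in the frame of steel_angle_mid between -0.003 and 0.003 m and y of brass_angle_mid in the frame of steel_angle_mid between -0.004 and 0.004 m and z of brass_angle_mid in the frame of steel_angle_mid between 0.0065 and 0.0105 m and angle between the y axis of brass_angle_mid and the y axis of steel_angle_mid, either way round below 0.07 rad and angle between the z axis of brass_angle_mid and the z axis of steel_angle_mid, either way round below 0.1 rad), for 0.3 s.
2. the aluminium angle is nested over the brass one (all of step 1 and x of alu_angle_mid in the frame of brass_angle_mid between -0.003 and 0.003 m and y of alu_angle_mid in the frame of brass_angle_mid between -0.004 and 0.004 m and z of alu_angle_mid in the frame of brass_angle_mid between 0.0065 and 0.0105 m and angle between the y axis of alu_angle_mid and the y axis of brass_angle_mid, either way round below 0.07 rad and angle between the z axis of alu_angle_mid and the z axis of brass_angle_mid, either way round below 0.1 rad), for 0.3 s.
3. the keeper is shut across the nest (all of step 2 and value of joint keeper below 0.12 rad), for 0.3 s.
At the end, for the whole second after the job is handed in: Steel on saddle, brass on steel, aluminium on brass: each within 3 mm across, 4 mm lengthways (steel 10), 2 mm of fully down, ridges parallel to 0.07 rad, rocked under 0.10 rad; keeper within 0.12 rad of shut; robot touching nothing (all of step 3).
It fails at once if another thing on the desk was moved (by 25 mm or more) (distance of any of ink_jar, mug, tape_roll, screwdriver from where it was at the start of the episode above 0.025 m).
It also fails if it takes over 72 s, if anything falls off the work surface, if the arm or the gripper's body presses on something with over 40 N, if the wrist force passes 120 N, or if a joint passes its speed limit or range.

## Robot

A 6-joint arm with a two-finger parallel gripper is mounted at the origin on the work surface. World frame = base frame: x ahead of the robot, y to its left, z up, the work surface at z = 0. Lengths are in m, angles in rad, forces in N, time in s.
With the tool pointing down it reaches from about 0.275 to 1 m from the base axis. Payload 8.4 kg.
Tool frame: the origin (TCP) lies on the centre line of the jaws, within the pads' length; the fingertips stand 17 mm ahead of it and the grasp point (between the pads) lies 2 mm behind it (bot.tcp_to_tips is the z of the fingertips in the tool frame, in m); z points along the fingers, y is the line along which they close (so a half turn about z gives the same grasp; the last joint's range is limited). The gripper opens to 85 mm and grips with 20 to 120 N. Pads are 22 mm wide; open, the fingers measure 114 mm over their backs; the gripper's body (76 mm by 85 mm) begins 54 mm behind the grasp point. The pads swing forward as they close: fully open they stand 13 mm farther back than shut.
Start: joints at [-1.334, 0.353, 1.633, -0, 1.155, -0.002], TCP at [0.148, -0.607, 0.211] pointing down, gripper open.
Joint ranges: [-2.63, 2.63], [-0.92, 2.1], [0.06, 2.66], [-1.3, 4.44], [0, 2.69], [-3.02, 3.02]. Speed limits (rad/s): [2.22, 2.22, 2.79, 3.14, 3.14, 3.14].

## Interface

Orientations are given as a unit quaternion [x, y, z, w].
In Python, from workcell import bot, hand, kinematics, get_obs, vision, hand_in gives the robot as it stands. The module is installed in compiled form; this text tells all that it offers. Calls block until the motion is done:
- bot.reach(position, orientation): joint-space move of the TCP to a pose.
- bot.servo_line(position, ori=None, velocity=0.15): straight line of the TCP; ori=None keeps the orientation; velocity is the mean speed in m/s.
- bot.goto_joints(angles): joint-space move.
- hand.move_gripper(opening, strength=None): finger opening in m; strength is the grip in N (None keeps the last); returns when the fingers have stopped.
- bot.dwell(seconds).
- kinematics.solve_ik(position, orientation): joint angles nearest the present ones, or None.
- get_obs(): the state.
- vision.read_camera(name): name is "scene" or "top"; returns a dict with "frame" (480x640x3 uint8, red, green, blue), "intrinsics" (3x3 intrinsics, pixels), "view" (4x4, takes a point from world to camera coordinates). Camera axes: x right, y down, z forward; pixel columns grow to the right and rows downward; lengths in m; the calibration is good to about 2 mm. A picture is of the moment at which its call begins. There is no depth.
A pose or a line that the arm cannot do raises bot.IKError and nothing moves.
- hand_in(): hands the job in; it is judged then, once.
The state is a dict: "time_s": time; "joint_pos": joint angles; "joint_vel": joint speeds; "joint_efforts": joint torques, N m; "position": TCP position; "orientation": TCP orientation; "wrist_force": force on the tool from outside, world axes, zero at the start; "ft_torque": the same for the moment, N m; "gripper_width": finger opening in m; "grip_force": force on a finger pad.
Only numpy, scipy, OpenCV 4.12 (cv2) and the standard library are available. Lean on these libraries where they do the work, as an engineer would, in place of code of your own. Each camera call takes 0.05 s, during which the arm holds its last target. There are 200 camera calls.

## Working session

There is one attempt and no reset: what is moved stays moved. The work goes in short steps, each a Python script; the robot and the scene stay as the last script left them, time stands still between calls to the robot, and variables do not carry over. Pictures are saved under pics/ and viewed, at most 10 in all, crops included, and the job is handed in when it is done.

```bash
mkdir -p pics; python3 - <<'E'
from workcell import *
import cv2,numpy as np
for n in ("scene","top"):
    r=vision.read_camera(n); cv2.imwrite(f"pics/{n}0.png",r["frame"][:,:,::-1]); print(n,r["intrinsics"].round(1).tolist(),r["view"].round(4).tolist())
print(get_obs()["time_s"],bot.tcp_to_tips)
E
```

```text
scene [[481.8, 0.0, 313.6], [0.0, 481.8, 235.9], [0.0, 0.0, 1.0]] [[0.7227, 0.691, -0.011, -0.3913], [0.4948, -0.5285, -0.6898, -0.2083], [-0.4825, 0.4931, -0.7239, 1.2283], [0.0, 0.0, 0.0, 1.0]]
top [[515.3, 0.0, 316.0], [0.0, 515.3, 239.9], [0.0, 0.0, 1.0]] [[-0.0058, -1.0, 0.0009, -0.0326], [-0.9942, 0.0057, -0.1073, 0.5451], [0.1073, -0.0015, -0.9942, 0.9911], [0.0, 0.0, 0.0, 1.0]]
0.1 0.017
```

View pics/scene0.png

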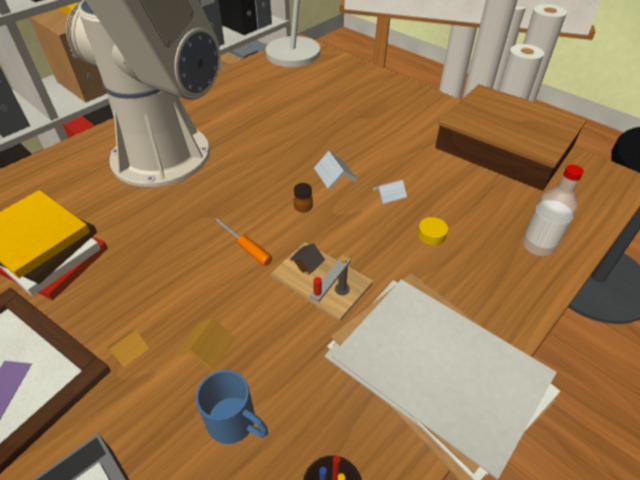

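View pics/top0.png

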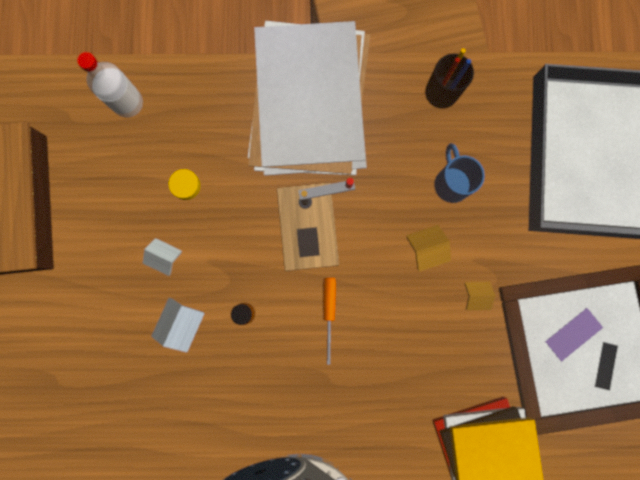

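The scene view shows the rack at (322,278), small brass at (128,348) and small alu at (391,191). In the top view the rack is at (308,227), small brass at (480,295) and small alu at (162,257). The keeper is open, with its knob at top (350,183). Next I'll enlarge crops of these.

```bash
python3 - <<'E'
import cv2,numpy as np
t=cv2.imread("pics/top0.png")
def crop(x,y,w,h,s):
    c=cv2.resize(t[y:y+h,x:x+w],None,fx=s,fy=s,interpolation=cv2.INTER_CUBIC)
    for i in range(0,w,10):
        cv2.line(c,(int((i+.5)*s),0),(int((i+.5)*s),6),(0,0,255),1); cv2.putText(c,str(x+i),(int(i*s),18),0,.35,(0,255,255),1)
    for i in range(0,h,10):
        cv2.line(c,(0,int((i+.5)*s)),(6,int((i+.5)*s)),(0,0,255),1); cv2.putText(c,str(y+i),(8,int((i+.5)*s)+4),0,.35,(0,255,255),1)
    return c
A=crop(270,170,100,110,5) #500x550
B=crop(137,233,50,46,6) #300x276
C=crop(457,273,50,45,6)
R=np.vstack([B,C])[:550]; R=cv2.copyMakeBorder(R,0,550-R.shape[0],0,0,0)
cv2.imwrite("pics/c1.png",np.hstack([A,R]))
E
```

```text
(no output)
```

View pics/c1.png

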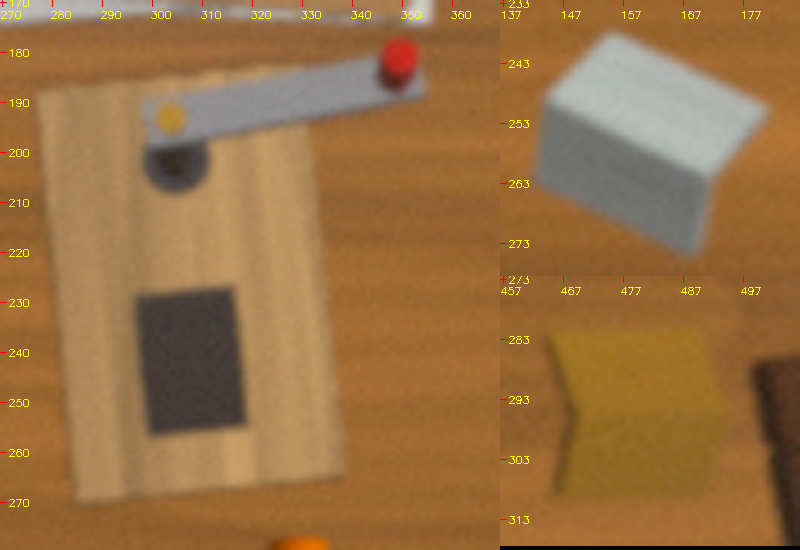

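The crop shows the steel corners at about (297,229), (316,227), (319,254) and (299,257), and the knob top at about (350,181). The alu ridge runs (144,248) to (172,262), and the brass ridge runs (469,295) to (494,295). I'll fit the poses by least squares.

```bash
cat > h.py <<'E'
import numpy as np
from scipy.optimize import least_squares
from scipy.spatial.transform import Rotation as R
K=np.array([[515.3,0,316],[0,515.3,239.9],[0,0,1]])
V=np.array([[-0.0058,-1.0,0.0009,-0.0326],[-0.9942,0.0057,-0.1073,0.5451],[0.1073,-0.0015,-0.9942,0.9911]])
def proj(P):
    q=(K@(V[:,:3]@np.asarray(P,float).T+V[:,3:])).T; return q[:,:2]/q[:,2:]
def back(uv,z):
    return least_squares(lambda p:(proj([[p[0],p[1],z]])-uv).ravel(),[.5,0]).x
def fit(mod,uv,x0):
    """pose x,y,yaw; local model points with absolute z"""
    mod=np.array(mod,float)
    def f(p):
        P=mod.copy(); c,s=np.cos(p[2]),np.sin(p[2]); P[:,:2]=mod[:,:2]@[[c,s],[-s,c]]+p[:2]; return (proj(P)-uv).ravel()
    r=least_squares(f,x0); return r.x.round(4),np.abs(r.fun).max().round(2)
def down(yaw):  # tool y along direction yaw+pi/2 (ridge of a frame with yaw), pointing down
    return (R.from_euler('z',yaw)*R.from_euler('x',np.pi)).as_quat()
E
python3 - <<'E'
from h import *
def px(l,o,s): return np.array(l)/s-.5+np.array(o)
def ang(L,z0): # order: +x outer at +y/-y, ridge, -x outer ; local y=image left, x = image up
    h=L/2; return [[.0283,h,z0+.0042],[.0283,-h,z0+.0042],[0,h,z0+.0325],[0,-h,z0+.0325],[-.0283,h,z0+.0042],[-.0283,-h,z0+.0042]]
b=px([(38,92),(300,68),(344,475),(78,501)],(270,170),5)
print("board",fit([[.085,.055,.012],[.085,-.055,.012],[-.085,-.055,.012],[-.085,.055,.012]],b,[.5,0,0]))
s=px([(136,297),(233,287),(150,436),(247,424)],(270,170),5)
m=ang(.04,.034); print("steel",fit([m[0],m[1],m[4],m[5]],s,[.5,0,0]))
a=px([(114,32),(270,106),(46,92),(214,176),(36,182),(196,256)],(137,233),6)
print("alu",fit(ang(.06,0),a,[.5,.3,-.4]))
c=px([(48,59),(210,55),(76,137),(227,137),(56,219),(212,221)],(457,273),6)
print("brass",fit(ang(.05,0),c,[.4,-.3,0]))
print("knobtop",back(px([(400,56)],(270,170),5),.132),"pivot",back(px([(171,118)],(270,170),5),.10))
E
```

```text
board (array([ 0.5753, -0.0187,  0.0953]), np.float64(0.99))
steel (array([ 0.5406, -0.0196,  0.1002]), np.float64(0.58))
alu (array([ 0.5161,  0.2753, -0.4477]), np.float64(0.85))
brass (array([ 0.4336, -0.3602, -0.006 ]), np.float64(1.55))
knobtop [ 0.64080373 -0.09657774] pivot [ 0.62499504 -0.01324972]
```

```bash
cat >> h.py <<'E'
from workcell import *
def ori(p,yaw):
    q0=np.array(get_obs()["joint_pos"]); best=None
    for k in (0,np.pi):
        o=down(yaw+k); q=kinematics.solve_ik(list(p),list(o))
        if q is None: continue
        d=np.abs(np.array(q)-q0).max()+.3*abs(q[5])
        if best is None or d<best[0]: best=(d,o)
    return list(best[1])
def st(t=""):
    o=get_obs(); print(t,round(o["time_s"],2),np.round(o["position"],4),"w",round(o["gripper_width"],4),"F",np.round(o["wrist_force"],1),"g",np.round(o["grip_force"],1))
E
python3 - <<'E'
from h import *
S=[.5406,-.0196]; y=.098
o=ori(S+[.16],y); hand.move_gripper(.06,20)
bot.reach(S+[.16],o); st("above")
bot.servo_line(S+[.060]); st("down")
hand.move_gripper(.035,20); st("pinch")
hand.move_gripper(.06); st("rel")
bot.servo_line(S+[.16],velocity=.25); st("up")
B=[.4336,-.3602]; o=ori(B+[.12],0.0); hand.move_gripper(.085)
bot.reach(B+[.12],o); st("brass above")
r=vision.read_camera("scene"); import cv2; cv2.imwrite("pics/s1.png",r["frame"][:,:,::-1])
c=np.hstack([cv2.resize(r["frame"][y0:y0+100,x0:x0+100,::-1],(400,400),interpolation=2) for x0,y0 in((80,290),(270,215))]); cv2.imwrite("pics/s1c.png",c)
E
```

```text
above 2.98 [ 0.5407 -0.0203  0.1601] w 0.0606 F [ 0.2 -0.1 -0.1] g 0.0
down 3.8 [ 0.5412 -0.0198  0.0606] w 0.0599 F [-0.5 -0.2 -0.2] g 0.0
pinch 4.17 [ 0.5409 -0.0196  0.0605] w 0.0353 F [ 0.6 -0.4 -0.1] g 0.0
rel 4.53 [ 0.5406 -0.0196  0.06  ] w 0.0601 F [-0.4  0.3  0.7] g 0.0
up 5.08 [ 0.5407 -0.0196  0.1605] w 0.0598 F [-0.2  0.   0. ] g 0.0
brass above 6.81 [ 0.4342 -0.3595  0.1201] w 0.0847 F [1.1 0.1 0.2] g 0.0
```

View pics/s1c.png

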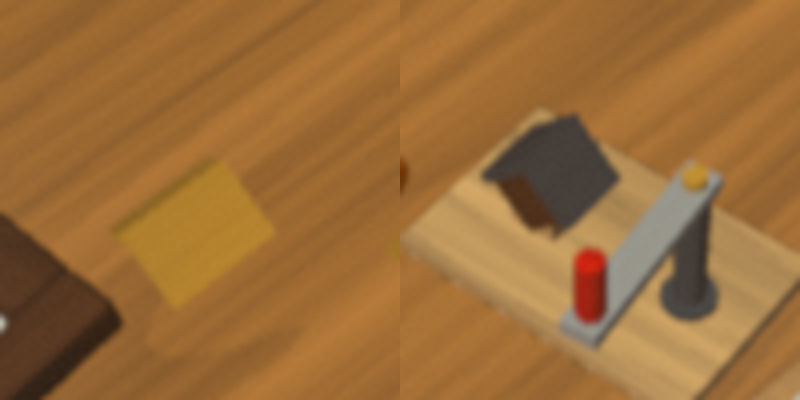

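The crop shows the steel seated on the saddle, but no gripper above the brass, where it should be. The pinch also closed to 35 mm without touching anything. I'll look at the full picture.

View pics/s1.png

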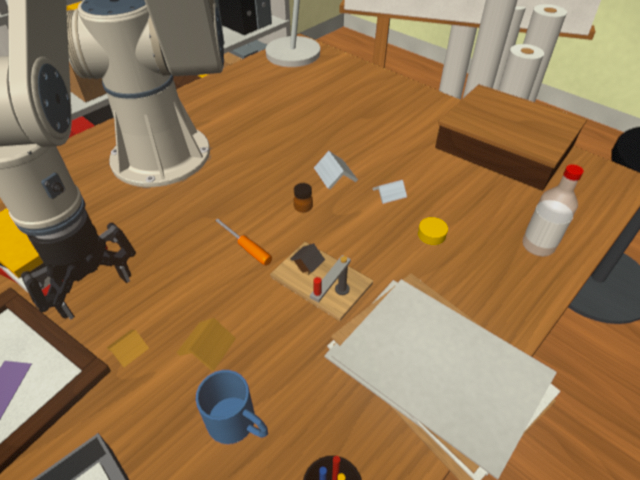

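```bash
python3 - <<'E'
from h import *
import cv2
s=cv2.imread("pics/s1.png")[230:370,0:160]; a=cv2.resize(s,None,fx=4,fy=4,interpolation=2)
r=vision.read_camera("top"); f=r["frame"][:,:,::-1]; cv2.imwrite("pics/t1.png",f)
p=proj([get_obs()["position"]])[0]; print(p,get_obs()["orientation"],get_obs()["joint_pos"])
x,y=440,250
b=cv2.resize(f[y:y+140,x:x+160],None,fx=4,fy=4,interpolation=2)
cv2.imwrite("pics/g1.png",cv2.resize(np.hstack([a,b])[:, :1280],(800,350)))
sv=vision.read_camera("scene"); 
for z in(.10,.12,.15):
  q=sv["intrinsics"]@(sv["view"]@[.4342,-.3595,z,1])[:3]; print(z,q[:2]/q[2])
E
```

```text
[497.87568874 295.03179561] [9.99999704e-01 7.50668113e-04 1.68391298e-04 2.05679848e-06] [-6.93862143e-01  3.62926732e-01  1.84672391e+00  2.64644637e-04
  9.31680642e-01  8.75275018e-01]
0.1 [108.77203285 315.81617875]
0.12 [104.70199879 308.54165038]
0.15 [ 98.29545917 297.09099579]
```

View pics/g1.png

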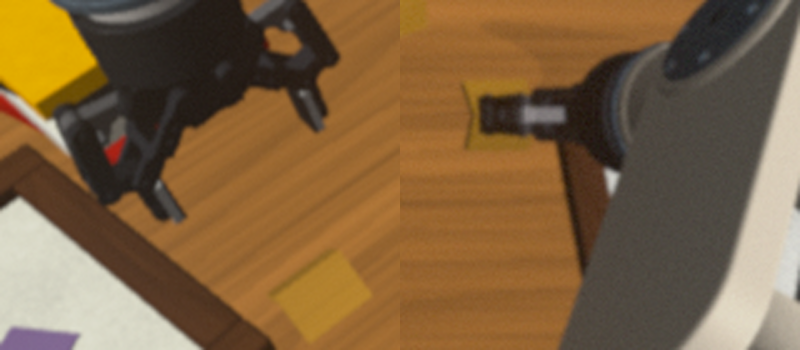

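The scene picture puts the fingertips at about (71,317) and (128,281), which is z≈0.144. From the stated 17 mm plus 13 mm swing I expected about 0.116. That agrees with the steel pinch passing over the ridge, so the tips seem to sit about 28 mm higher than stated. I'll calibrate by gently touching the desk around the brass.

```bash
python3 - <<'E'
from h import *
hand.move_gripper(.074)
p=list(get_obs()["position"][:2]); B=[.4336,-.3602]
bot.servo_line(B+[.035]); st()
f0=get_obs()["wrist_force"][2]; z=.035
while z>-.03:
    z-=.003
    try: bot.servo_line(B+[z],velocity=.03)
    except Exception as e: print(e);break
    f=get_obs()["wrist_force"][2]-f0
    if abs(f)>4: break
st(f"touch {z:.3f} {f:.1f}")
E
```

```text
7.95 [ 0.4339 -0.3605  0.0355] w 0.0742 F [-0.8 -0.4  0.6] g 0.0
touch -0.010 5.6 11.7 [ 0.434  -0.3606 -0.0096] w 0.0742 F [-0.4 -0.   6.2] g 2.9
```

```bash
python3 - <<'E'
from h import *
B=[.4336,-.3602]
bot.servo_line(B+[.001],velocity=.05); st("up")
hand.move_gripper(.04,40); st("close")
E
```

```text
up 12.07 [ 0.4339 -0.3604  0.0014] w 0.0737 F [ 0.2 -0.2 -1. ] g 0.0
close 12.43 [ 0.4335 -0.3602  0.0011] w 0.0481 F [-1.1  0.1  5. ] g 40.3
```

```bash
python3 - <<'E'
from h import *
import cv2
B=[.4336,-.3602]
bot.servo_line(B+[.09]); st("lift")
f=vision.read_camera("scene")["frame"][:,:,::-1]
cv2.imwrite("pics/g2.png",cv2.resize(f[240:390,30:190],(800,750),interpolation=2)[:600])
E
```

```text
lift 13.17 [ 0.433  -0.3597  0.0892] w 0.0481 F [ 0.5  0.2 -2.4] g 41.6
```

View pics/g2.png

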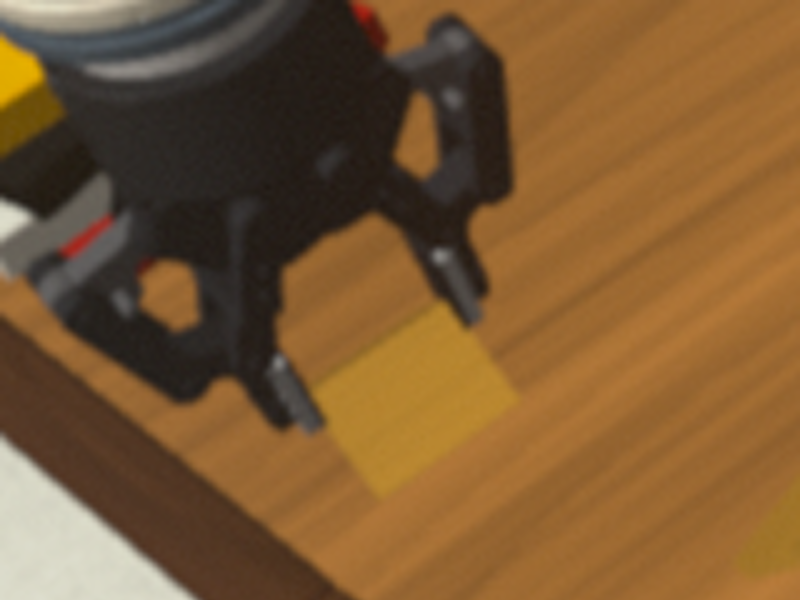

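The brass is lifted level, held between the pads near its ridge. I'll set it back briefly, centre the steel with a pinch so its position is known in robot coordinates, and then carry the brass over.

```bash
python3 - <<'E'
from h import *
B=[.4336,-.3602]; S=[.5406,-.0196]; y=.098
bot.servo_line(B+[.0025],velocity=.2); hand.move_gripper(.074); bot.servo_line(B+[.06],velocity=.25)
bot.reach(S+[.12],ori(S+[.12],y)); hand.move_gripper(.06)
bot.servo_line(S+[.037],velocity=.12); st("down")
hand.move_gripper(.03,20); st("pinch")
hand.move_gripper(.06); bot.servo_line(S+[.14],velocity=.25); st("up")
hand.move_gripper(.074); bot.reach(B+[.08],ori(B+[.08],0.)); bot.servo_line(B+[.001],velocity=.15)
hand.move_gripper(.04,40); st("grip")
bot.servo_line(B+[.15],velocity=.25); st("lift")
bot.reach(S+[.15],ori(S+[.15],y)); st("over")
bot.servo_line(S+[.055],velocity=.12); st("low")
z=.055
while z>.0445:
    z-=.002; bot.servo_line(S+[z],velocity=.04); F=get_obs()["wrist_force"]
    if F[2]>4: break
st(f"z {z}")
E
```

```text
down 17.05 [ 0.5411 -0.0196  0.0374] w 0.06 F [ 0.7 -0.5  0.8] g 0.0
pinch 17.37 [ 0.5413 -0.0196  0.038 ] w 0.039 F [-2.8 -0.4  6.5] g 19.8
up 18.27 [ 0.5407 -0.0196  0.1404] w 0.0601 F [-0.5 -0.  -0.8] g 0.0
grip 20.96 [ 0.4344 -0.3608  0.0025] w 0.0478 F [-0.3  1.   6.9] g 40.0
lift 21.71 [ 0.4329 -0.3596  0.1491] w 0.0474 F [-0.   0.3 -2.8] g 41.6
over 23.05 [ 0.5405 -0.0204  0.1497] w 0.0479 F [ 0.2 -0.2 -2.5] g 41.6
low 23.99 [ 0.5412 -0.0198  0.0556] w 0.0475 F [ 0.4 -0.1 -2.6] g 41.7
z 0.04299999999999999 25.49 [ 0.5418 -0.0195  0.0447] w 0.0476 F [-2.6  1.  17.2] g 46.9
```

```bash
python3 - <<'E'
from h import *
import cv2
S=[.5406,-.0196]
hand.move_gripper(.066); st("rel")
bot.servo_line(S+[.14],velocity=.25)
A=[.5161,.2753]; bot.reach(A+[.10],ori(A+[.10],-.4477)); st("alu above")
f=vision.read_camera("scene")["frame"][:,:,::-1]; g=vision.read_camera("top")["frame"][:,:,::-1]
c=lambda i,x,y,w,h:cv2.resize(i[y:y+h,x:x+w],(400,400),interpolation=2)
cv2.imwrite("pics/n1.png",np.hstack([c(f,270,220,70,70),c(g,275,215,60,60)]))
E
```

```text
rel 25.82 [ 0.5402 -0.0196  0.0427] w 0.0662 F [ 0.3  0.4 -0.3] g 0.0
alu above 27.5 [0.5158 0.2744 0.0993] w 0.066 F [-0.2 -0.2 -0.7] g 0.0
```

View pics/n1.png

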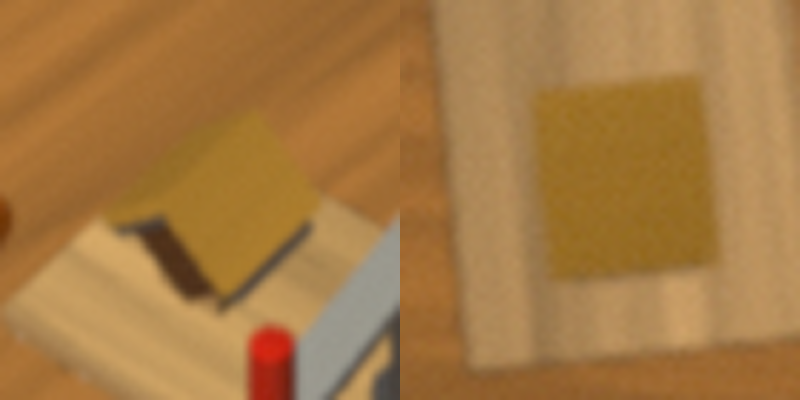

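The crop shows the brass nested flat over the steel, with dark edges showing evenly under its leg. Now the aluminium.

```bash
python3 - <<'E'
from h import *
A=[.5161,.2753]; S=[.5406,-.0196]; y=.098
hand.move_gripper(.083); bot.servo_line(A+[.015],velocity=.15)
bot.servo_line(A+[.001],velocity=.05); st("down")
hand.move_gripper(.05,40); st("grip")
bot.servo_line(A+[.15],velocity=.25); st("lift")
bot.reach(S+[.16],ori(S+[.16],y)); bot.servo_line(S+[.065],velocity=.12); st("low")
z=.065
while z>.052:
    z-=.002; bot.servo_line(S+[z],velocity=.04); F=get_obs()["wrist_force"]
    if F[2]>5: break
st(f"z {z}")
E
```

```text
down 29.07 [0.5159 0.2752 0.0008] w 0.0829 F [-0.  -0.3  0.8] g 0.0
grip 29.45 [0.5163 0.2754 0.0018] w 0.0571 F [-0.8 -0.6  5.7] g 41.1
lift 30.2 [0.5153 0.2749 0.1489] w 0.0569 F [-0.7 -0.3 -1.2] g 42.8
low 32.27 [ 0.5412 -0.0195  0.0655] w 0.057 F [-0.2  0.1 -0.9] g 42.8
z 0.05099999999999999 34.02 [ 0.5427 -0.0196  0.0527] w 0.0572 F [ 1.8  0.7 15.7] g 46.2
```

```bash
python3 - <<'E'
from h import *
import cv2
S=[.5406,-.0196]
hand.move_gripper(.076); st("rel")
bot.servo_line(S+[.16],velocity=.25)
P=[.48,-.25,.22]; bot.reach(P,ori(P,.0)); st("away")
f=vision.read_camera("scene")["frame"][:,:,::-1]; g=vision.read_camera("top")["frame"][:,:,::-1]
c=lambda i,x,y,w,h:cv2.resize(i[y:y+h,x:x+w],(400,400),interpolation=2)
cv2.imwrite("pics/n2.png",np.hstack([c(f,270,220,70,70),c(g,275,215,60,60)]))
E
```

```text
rel 34.35 [ 0.5398 -0.0196  0.0506] w 0.0758 F [ 0.5 -0.3  0.1] g 0.0
away 35.9 [ 0.4798 -0.2491  0.219 ] w 0.0754 F [-0.6 -0.4 -0.1] g 0.0
```

View pics/n2.png

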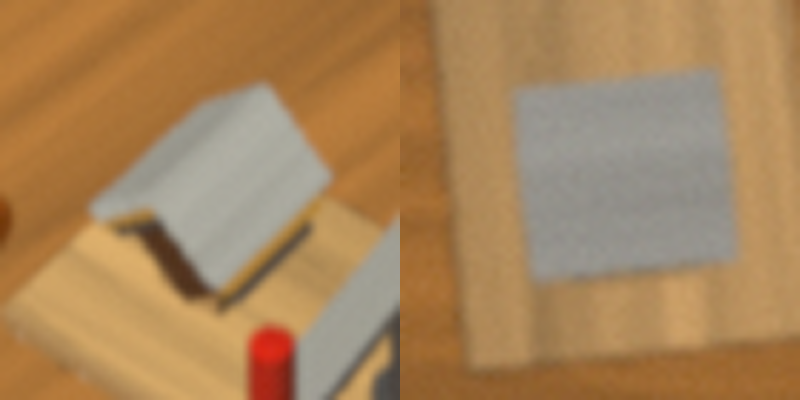

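The aluminium is nested and even: 517–722 in the crop against 537–705 for the brass. Now the keeper: cage the knob loosely and swing it round.

```bash
python3 - <<'E'
from h import *
y=.098; P=np.array([.6251,-.0118]); r=.085
def pose(t,z,k): 
    f=y+np.pi+t; return list(P+r*np.array([np.cos(f),np.sin(f)]))+[z], list(down(f+k))
best=None
for k in (0,np.pi):
    js=[kinematics.solve_ik(*pose(t,.11,k)) for t in np.linspace(1.66,-.06,8)]
    if any(j is None for j in js): continue
    m=max(abs(j[5]) for j in js); print(k,[round(j[5],2) for j in js])
    if best is None or m<best[0]: best=(m,k)
k=best[1]
hand.move_gripper(.036,20)
bot.reach(*pose(1.66,.20,k)); bot.servo_line(pose(1.66,.13,k)[0]); 
bot.servo_line(pose(1.66,.110,k)[0],velocity=.06); st("at knob")
if get_obs()["wrist_force"][2]<5:
    hand.move_gripper(.020); st("cage")
    for t in np.linspace(1.66,-.05,16)[1:]:
        p,o=pose(t,.110,k); bot.servo_line(p,o,velocity=.1)
        F=np.linalg.norm(get_obs()["wrist_force"])
        if F>15: print("force",F,t); break
    st("end")
E
```

```text
3.141592653589793 [np.float64(-0.34), np.float64(-0.1), np.float64(0.15), np.float64(0.4), np.float64(0.67), np.float64(0.94), np.float64(1.22), np.float64(1.5)]
at knob 38.85 [ 0.6407 -0.0953  0.1096] w 0.0357 F [1.  0.6 0.1] g 0.0
cage 39.15 [ 0.6411 -0.0953  0.1103] w 0.0202 F [ 0.2 -0.9  0.9] g 0.0
end 43.15 [ 0.5407 -0.017   0.1101] w 0.0202 F [ 0.5 -4.1  0.2] g 2.0
```

```bash
python3 - <<'E'
from h import *
import cv2
hand.move_gripper(.034); st("open")
p=list(get_obs()["position"]); bot.servo_line([.5406,-.0196,.112],velocity=.05); bot.servo_line([.5406,-.0196,.2],velocity=.15)
Q=[.48,-.25,.22]; bot.reach(Q,ori(Q,.0)); st("away")
f=vision.read_camera("scene")["frame"][:,:,::-1]; g=vision.read_camera("top")["frame"][:,:,::-1]
c=lambda i,x,y,w,h:cv2.resize(i[y:y+h,x:x+w],(400,400),interpolation=2)
cv2.imwrite("pics/n3.png",np.hstack([c(f,270,220,100,100),c(g,265,175,100,100)]))
E
```

```text
open 43.44 [ 0.5402 -0.016   0.11  ] w 0.0339 F [ 0.3  0.3 -0.1] g 0.0
away 45.38 [ 0.48   -0.2492  0.2194] w 0.0339 F [ 0.7 -0.7 -0.1] g 0.0
```

View pics/n3.png

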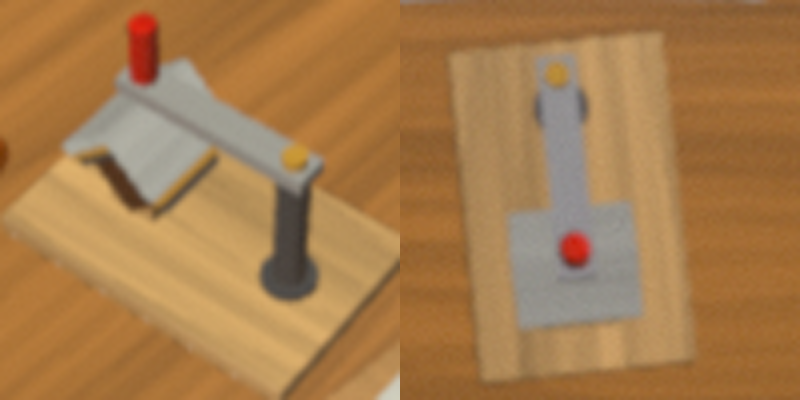

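The keeper lies straight across the nest, with its knob at crop (575,248) over the middle of the alu, and the nest is undisturbed.

```bash
python3 -c "
from workcell import *
print(hand_in())"
```

```text
the job is handed in; nothing more can be done
None
```

I nested the brass and then the aluminium angle over the steel one, swung the keeper shut and let go, then handed the job in at about 45 s of the 72 s; the last pictures show it all in place, but no verdict came back.

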